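Slide the fitting spotting template onto its locating pins

TASK

Two white spotting templates are parked on the end decks of the grey base. Take the one whose two large holes match the two steel pins and slide it along the base (without lifting it away) until it drops over the pins and lies flat in the pocket over the test card; then let go. Leave the other template where it is.

Things in the scene. Friction and masses are not known exactly. Their poses are not given: they have to be found in the camera images.
- base: Grey base fixed to the worktop, 150 mm (x) by 384 mm (y), origin at the centre of its underside on the worktop, z up. Its ends are decks 18 mm high, from y = +-65 to +-192 mm; between them is a pocket, its floor 8 mm high, open in front and behind. A template lies on each deck, its axes within about 5 degrees of the base's.
- pocket (a point): Centre of the pocket floor (130 mm long in y, white test card on it), 8 mm above the worktop; axes as the base. Two fixed steel pins at (x, y) = (+45, 0) and (-45, 0) mm from here: 12 mm thick, tapered noses, 9 mm tall, so their tips are 1 mm below the deck tops. A seated template lies flat on this floor, centred here.
- template_inline_grip (a point): Template that fits: white plate 130 x 110 x 6 mm (x by y), black grip bar on its centre 40 mm long (x), 14 thick (y), 34 high. Two 26 mm through holes at (+45, 0), (-45, 0) mm, in line with the bar (the 6 mm ones are for spotting). Point: bar's centre, 17 mm above the plate's upper face, 23 above its underside; z up. It is 41 mm above the worktop when parked on a deck (either one), 31 when seated. Loose, 0.1 to 0.2 kg.
- template_corner_grip (a point): The other template, does not fit: white plate 130 x 110 x 6 mm (x by y), black grip bar on its centre 40 mm long (x), 14 thick (y), 34 high. Two 26 mm through holes in opposite corners, at (+45, -37), (-45, +37) mm. Point: bar's centre, 17 mm above the plate's upper face, 23 above its underside; z up. Loose, parked on the other deck.

How it is judged:
At the end, for the whole second after the job is handed in: The template with the in-line holes lies flat on the pocket floor over both pins: its centre within 14 mm of the pocket's centre along x and y, its grip point less than 33.5 mm above the base's underside (seated 31), tilted under 3.4 degrees and turned under 15 degrees from the base (x of template_inline_grip in the frame of base between -0.014 and 0.014 m and y of template_inline_grip in the frame of base between -0.014 and 0.014 m and z of template_inline_grip in the frame of base below 0.0335 m and angle between template_inline_grip's own z axis and vertical below 0.06 rad and angle between the x axis of template_inline_grip and the x axis of base, either way round below 0.26 rad); the robot touches nothing.
It fails at once if the fitting template is lifted away: more than 40 mm above where it lay on the deck (z of template_inline_grip in the frame of base above 0.081 m).
It fails at once if the other template is moved by more than 30 mm (distance of template_corner_grip from where it was at the start of the episode above 0.03 m).
It also fails if it takes over 38 s, if anything falls off the work surface, if the arm or the gripper's body presses on something with over 40 N, if the wrist force passes 120 N, or if a joint passes its speed limit or range.

ROBOT

A 6-joint arm with a two-finger parallel gripper is mounted at the origin on a cart in front of the work surface, level with it; the furniture and walls round the work are solid. World frame = base frame: x ahead of the robot, y to its left, z up, the work surface at z = 0. Lengths are in m, angles in rad, forces in N, time in s.
With the tool pointing down it reaches from about 0.35 to 1 m from the base axis. Payload 7.1 kg.
Tool frame: the origin (TCP) lies between the finger pads; the fingertips stand 22 mm ahead of it and the grasp point (between the pads) lies 3 mm ahead of it; z points along the fingers, y is the line along which they close (so a half turn about z gives the same grasp; the last joint's range is limited). The gripper opens to 85 mm and grips with 20 to 120 N. Pads are 22 mm wide; open, the fingers measure 114 mm over their backs; the gripper's body (76 mm by 85 mm) begins 54 mm behind the grasp point. The pads swing forward as they close: fully open they stand 13 mm farther back than shut.
Start: joints at [-1.125, 0.423, 1.63, -0, 1.089, -0.019], TCP at [0.28, -0.559, 0.253] pointing down, gripper open.
Joint ranges: [-3, 3], [-0.9, 2.11], [0.09, 2.58], [-1.31, 4.45], [0.11, 2.69], [-2.54, 2.54]. Speed limits (rad/s): [2.39, 2.39, 3.01, 3.14, 3.14, 3.14].

INTERFACE

Orientations are given as a rotation vector (axis times angle).
In Python, from rig import manip gives the robot as it stands. The module is installed in compiled form; this text tells all that it offers. Calls block until the motion is done:
- manip.move_to(position, orientation): joint-space move of the TCP to a pose.
- manip.servo_line(position, orientation=None, rate=0.15): straight line of the TCP; orientation=None keeps the orientation; rate is the mean speed in m/s.
- manip.set_joints(angles): joint-space move.
- manip.command_gripper(opening, f_grip=None): finger opening in m; f_grip is the grip in N (None keeps the last); returns when the fingers have stopped.
- manip.hold(seconds).
- manip.solve_ik(position, orientation): joint angles nearest the present ones, or None.
- manip.camera(name): name is "scene" or "top" or "wrist"; returns a dict with "image" (384x512x3 uint8, red, green, blue), "fx", "fy", "cx", "cy" (pixels), "k1" (the pictures are not rectified: a ray, as slopes to the right and down, at radius r is drawn at 1 + k1 r^2 times it, then the intrinsics apply), "cam_to_world" (4x4, takes a point from camera to world coordinates); the wrist camera has in their place "mount" (4x4, takes a point from camera to tool coordinates, whose origin is the TCP and whose axes are the flange's). Camera axes: x right, y down, z forward; pixel columns grow to the right and rows downward; lengths in m; the calibration is good to about 2 mm. A picture is of the moment at which its call begins: read the wrist's pose just before it. There is no depth.
A pose or a line that the arm cannot do raises manip.IKError and nothing moves.
- manip.sign_off(): hands the job in; it is judged then, once.
Readings, each from a call of its own:
- manip.get_time(): time.
- manip.get_joint_positions(): joint angles.
- manip.get_joint_vel(): joint speeds.
- manip.get_tau(): joint torques, N m.
- manip.get_position(): TCP position.
- manip.get_ee_rot(): TCP orientation.
- manip.get_contact_force(): force on the tool from outside, world axes, zero at the start.
- manip.get_torque(): the same for the moment, N m.
- manip.get_width(): finger opening in m.
- manip.get_grip_force(): force on a finger pad.
Only numpy, scipy, OpenCV 4.12 (cv2) and the standard library are available. Lean on these libraries where they do the work, as an engineer would, in place of code of your own. Each camera call takes 0.05 s, during which the arm holds its last target. There are 200 camera calls.

## Working session

There is one attempt and no reset: what is moved stays moved. The work goes in short steps, each a Python script; the robot and the scene stay as the last script left them, time stands still between calls to the robot, and variables do not carry over. Pictures are saved under pics/ and viewed, at most 10 in all, crops included, and the job is handed in when it is done.

```bash
mkdir -p pics
cat > h.py <<'E'
import numpy as np, cv2, pickle
from scipy.spatial.transform import Rotation as R
def und(c,uv):
    K=np.array([[c['fx'],0,c['cx']],[0,c['fy'],c['cy']],[0,0,1.]])
    return cv2.undistortPoints(np.array(uv,float).reshape(-1,1,2),K,np.array([c['k1'],0,0,0.]),None,None).reshape(-1,2) if 0 else _inv(c,uv)
def _inv(c,uv):
    uv=np.array(uv,float).reshape(-1,2)
    K=np.array([[c['fx'],0,c['cx']],[0,c['fy'],c['cy']],[0,0,1.]])
    return cv2.undistortPointsIter(uv.reshape(-1,1,2),K,np.array([c['k1'],0,0,0.]),np.eye(3),np.eye(3),(3,50,1e-10)).reshape(-1,2)
def rays(c,uv,T=None):
    T=c['cam_to_world'] if T is None else T
    s=_inv(c,uv); d=np.c_[s,np.ones(len(s))]@T[:3,:3].T
    return T[:3,3],d
def plane(c,uv,z,T=None):
    o,d=rays(c,uv,T); return o+d*((z-o[2])/d[:,2])[:,None]
def tri(o1,d1,o2,d2):
    A=np.stack([d1,-d2],1); t=np.linalg.lstsq(A,o2-o1,rcond=None)[0]
    p,q=o1+t[0]*d1,o2+t[1]*d2; return (p+q)/2,np.linalg.norm(p-q)
E
python3 - <<'E'
from rig import manip
import pickle,cv2,numpy as np
C={}
for n in("scene","top"):
    C[n]=c=manip.camera(n); cv2.imwrite(f'pics/{n}0.png',c['image'][...,::-1]); print(n,c['fx'],c['k1'],np.round(c['cam_to_world'],3).tolist())
c=manip.camera("wrist"); C['wrist']=c; print(np.round(c['mount'],3).tolist())
pickle.dump(C,open('c0.pkl','wb')); print(manip.get_time(),manip.get_ee_rot())
E
```

```text
scene 388.0842136161405 0.03498453304550641 [[-0.78, -0.297, 0.551, 0.06], [-0.625, 0.368, -0.688, 0.501], [0.001, -0.881, -0.473, 0.453], [0.0, 0.0, 0.0, 1.0]]
top 422.26857707364167 -0.021188660075760177 [[0.012, -0.999, 0.031, 0.491], [-1.0, -0.012, -0.019, -0.091], [0.019, -0.031, -0.999, 0.905], [0.0, 0.0, 0.0, 1.0]]
[[0.001, -0.946, -0.325, 0.084], [1.0, 0.001, 0.0, 0.001], [-0.0, -0.325, 0.946, -0.12], [0.0, 0.0, 0.0, 1.0]]
0.15 [-3.05594036e+00 -7.23299399e-01  3.73922164e-04]
```

View pics/scene0.png

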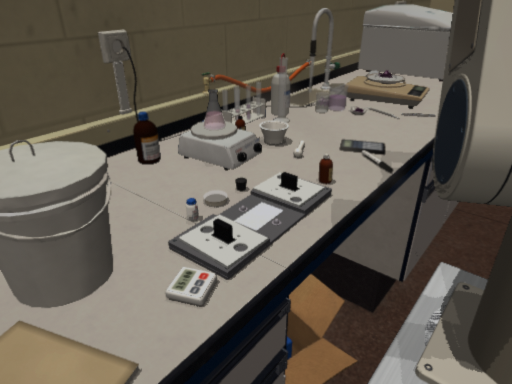

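View pics/top0.png

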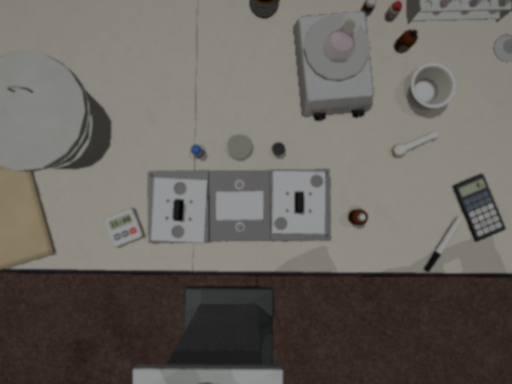

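The top view shows the in-line template on the image-left deck (+y): holes at (180,187) and (179,238), bar at (179,210). The corner template is on the image-right deck, with holes at (316,181) and (280,224). The pins are at (240,184) and (240,227).

```bash
cat > m.py <<'E'
import pickle; from h import *
C=pickle.load(open('c0.pkl','rb'))
def blobs(m,amin,amax,box):
    n,l,s,ce=cv2.connectedComponentsWithStats(m.astype(np.uint8))
    return [(i,s[i],ce[i],l==i) for i in range(1,n) if amin<s[i,4]<amax and box[0]<ce[i][0]<box[2] and box[1]<ce[i][1]<box[3]]
t=C['top'];s=C['scene']
vis=[]
for c,box in((t,(140,160,340,250)),(s,(165,165,340,275))):
    g=cv2.cvtColor(c['image'],cv2.COLOR_RGB2GRAY)
    x0,y0,x1,y1=box; sub=g[y0:y1,x0:x1]
    vis.append(cv2.resize(c['image'][y0:y1,x0:x1],None,fx=4,fy=4,interpolation=cv2.INTER_CUBIC))
    for n,th in(('black',g<40),('white',g>150)):
        for b in blobs(th,20,6000,box): 
            cn=max(cv2.findContours(b[3].astype(np.uint8),0,1)[0],key=cv2.contourArea)
            print(n,b[1].tolist(),b[2].round(1),np.round(cv2.boxPoints(cv2.minAreaRect(cn)),1).tolist())
cv2.imwrite('pics/t1.png',vis[0][...,::-1]);cv2.imwrite('pics/s1.png',vis[1][...,::-1]); print([v.shape for v in vis])
for n,uv,z in(('incl',[180,187],.024),('incl2',[179,238],.024),('pins',[240,184],.017),('pins',[240,227],.017)): print(n,plane(t,[uv],z).round(4))
E
python3 m.py
```

```text
black [296, 193, 7, 19, 130] [298.9 202.1] [[296.0, 193.0], [302.0, 193.0], [302.0, 211.0], [296.0, 211.0]]
black [174, 201, 9, 19, 142] [178.3 209.7] [[173.8000030517578, 218.8000030517578], [175.10000610351562, 200.60000610351562], [182.8000030517578, 201.10000610351562], [181.5, 219.3000030517578]]
black [320, 159, 12, 25, 214] [324.6 171.3] [[320.0, 159.0], [331.0, 159.0], [331.0, 183.0], [320.0, 183.0]]
black [281, 173, 17, 18, 219] [288.8 181.2] [[278.1000061035156, 184.6999969482422], [282.3999938964844, 171.8000030517578], [300.3999938964844, 177.8000030517578], [296.1000061035156, 190.6999969482422]]
black [236, 179, 10, 12, 99] [240.9 184.2] [[236.0, 179.0], [245.0, 179.0], [245.0, 190.0], [236.0, 190.0]]
black [304, 191, 27, 25, 115] [316.5 203.4] [[302.20001220703125, 212.8000030517578], [329.29998779296875, 190.1999969482422], [331.6000061035156, 193.0], [304.5, 215.60000610351562]]
black [253, 193, 17, 7, 23] [260.6 196. ] [[252.6999969482422, 193.60000610351562], [253.3000030517578, 192.3000030517578], [269.1000061035156, 198.89999389648438], [268.5, 200.1999969482422]
[... 183 characters left out ...]
lack [213, 219, 21, 24, 333] [222.6 230.8] [[207.89999389648438, 232.3000030517578], [215.89999389648438, 217.5], [238.60000610351562, 229.6999969482422], [230.60000610351562, 244.5]]
black [170, 240, 102, 39, 344] [236.9 259.2] [[170.0, 244.0], [270.8999938964844, 239.89999389648438], [272.3999938964844, 276.20001220703125], [171.5, 280.29998779296875]]
white [180, 202, 103, 64, 2348] [233.  233.6] [[179.1999969482422, 236.5], [269.0, 186.60000610351562], [292.3999938964844, 228.8000030517578], [202.60000610351562, 278.70001220703125]]
[(360, 800, 3), (440, 700, 3)]
incl [[0.5346 0.0603 0.024 ]]
incl2 [[0.4286 0.0605 0.024 ]]
pins [[ 0.5429 -0.0644  0.017 ]]
pins [[ 0.4525 -0.0656  0.017 ]]
```

View pics/t1.png

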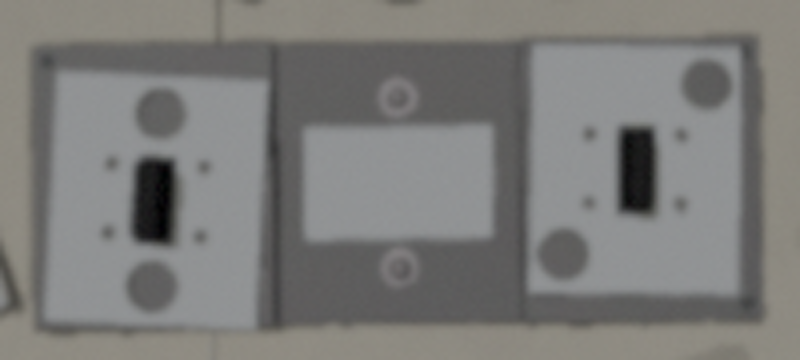

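View pics/s1.png

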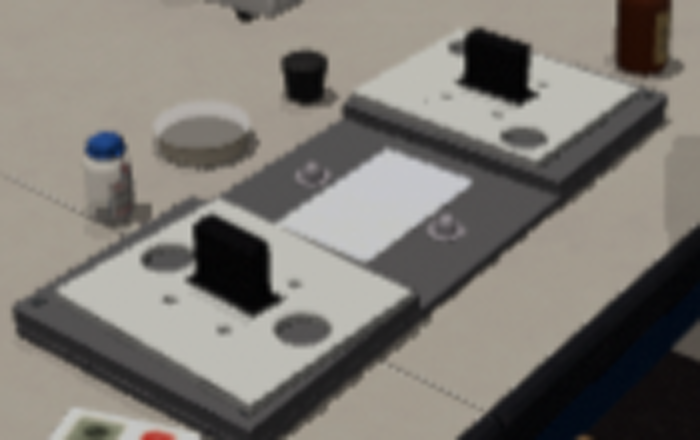

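The crops show the in-line holes at t1 (160,113)/(151,286) and s1 (168,258)/(302,329). The pins are at t1 (398,97)/(400,268) and s1 (313,172)/(446,225), and the bar top is at about t1 (154,199) and s1 (233,236). I'll triangulate these.

```bash
cat > m2.py <<'E'
import pickle; from h import *
C=pickle.load(open('c0.pkl','rb'));t=C['top'];s=C['scene']
f=lambda uv,o:np.array(o)+(np.array(uv)+.5)/4-.5
P={}
for n,a,b in(('h+',(160,113),(168,258)),('h-',(151,286),(302,329)),('p+',(398,97),(313,170)),('p-',(400,268),(446,222)),('bar',(154,199),(233,236)),('obar',(637,169),(498,50)),('deckcorner',(273,322),(418,300))):
    o1,d1=rays(t,[f(a,(140,160))]);o2,d2=rays(s,[f(b,(165,165))])
    p,e=tri(o1,d1[0],o2,d2[0]);P[n]=p;print(n,p.round(4),round(e*1e3,1))
for a,b in(('h+','h-'),('p+','p-')):
    d=P[a]-P[b];print(a,np.linalg.norm(d[:2]),np.degrees(np.arctan2(d[1],d[0])),((P[a]+P[b])/2).round(4))
def pl(u,z):return plane(t,[f(u,(140,160))],z)[0]
for z,a,b in((.023,(160,113),(151,286)),(.017,(398,97),(400,268))):
    p,q=pl(a,z),pl(b,z);d=p-q;print('top',(p+q)/2,np.linalg.norm(d),np.degrees(np.arctan2(d[1],d[0])))
# base axis by deck-edge corners on the +x side and pocket edges (z=.018)
for a,b in(((35,46),(755,38)),((40,327),(762,318))):
    d=pl(a,.018)-pl(b,.018);print('base y-edge yaw',np.degrees(np.arctan2(-d[0],d[1])),np.linalg.norm(d))
E
python3 m2.py
```

```text
h+ [0.533  0.0614 0.0228] 0.4
h- [0.4431 0.0645 0.0232] 0.7
p+ [ 0.5437 -0.0621  0.012 ] 0.8
p- [ 0.4538 -0.0642  0.013 ] 1.5
bar [0.4889 0.059  0.0524] 2.1
obar [ 0.5061 -0.1853  0.0507] 0.1
deckcorner [0.4239 0.0016 0.0131] 0.3
h+ 0.09000262807816233 -1.9999609435781325 [0.488  0.0629 0.023 ]
p+ 0.09001976147139457 1.333501588508753 [ 0.4988 -0.0632  0.0125]
top [0.48780283 0.06274806 0.023     ] 0.09015085396890682 -1.973017918330976
top [ 0.49822644 -0.0636809   0.017     ] 0.08985919376857626 1.4300173337509705
base y-edge yaw 1.4061907560224678 0.37905492105840466
base y-edge yaw 1.3176259535351529 0.3782675061462546
```

Heights and sizes agree: plate top 23 mm (expected 24), hole and pin spacing both 90 mm. The template is at (0.488, 0.0628) with yaw -2.0°, and the pocket is at (0.4985, -0.0635) with yaw 1.4°. Next I'll hover the arm and check with the wrist camera.

```bash
cat >> h.py <<'E'
def down(deg): return (R.from_euler('z',deg,degrees=True)*R.from_euler('x',180,degrees=True)).as_rotvec()
def wT(c,pos,rv):
    T=np.eye(4);T[:3,:3]=R.from_rotvec(rv).as_matrix();T[:3,3]=pos;return T@c['mount']
E
python3 - <<'E'
from rig import manip
from h import *
S={}
for y in(-2,178): print(y,manip.solve_ik([.488,.063,.2],down(y)),manip.solve_ik([.4985,-.0635,.05],down(y)))
Y=min((-2,178),key=lambda y:abs((lambda q:9 if q is None else q[5])(manip.solve_ik([.488,.063,.2],down(y)))))
print('use',Y)
for i,p in enumerate(([.4985,-.0635,.25],[.488,.063,.2])):
    manip.move_to(p,down(Y)) 
    pos,rv=manip.get_position(),manip.get_ee_rot(); c=manip.camera('wrist'); S[i]=(c,wT(c,pos,rv))
    cv2.imwrite(f'pics/w{i}.png',c['image'][...,::-1]); print(pos,rv,manip.get_time())
pickle.dump(S,open('w.pkl','wb'))
E
```

```text
-2 [ 1.04201345e-01  3.05743960e-01  1.96110073e+00 -8.88178420e-16
  8.74747959e-01  1.70990426e+00] [-1.50382282e-01  5.86304481e-01  1.99767267e+00 -1.33226763e-15
  5.57615505e-01  1.45532063e+00]
178 [ 0.10420134  0.30574396  1.96110073  0.          0.87474796 -1.4316884 ] [-0.15038228  0.58630448  1.99767267  0.          0.55761551 -1.68627202]
use 178
[ 0.49861256 -0.06402448  0.25004806] [ 5.68166400e-02  3.14092485e+00 -2.69295520e-04] 2.15
[0.48812486 0.06303186 0.19989783] [-5.36729360e-02 -3.14093627e+00  4.13078339e-04] 2.8083
```

View pics/w0.png

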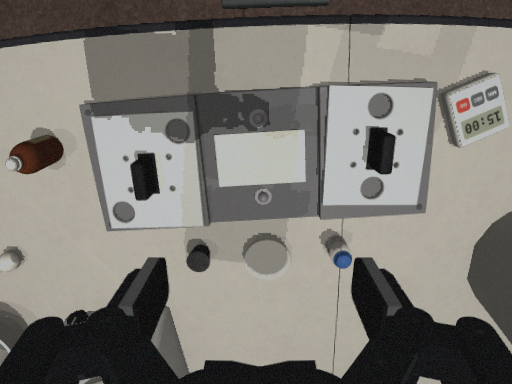

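View pics/w1.png

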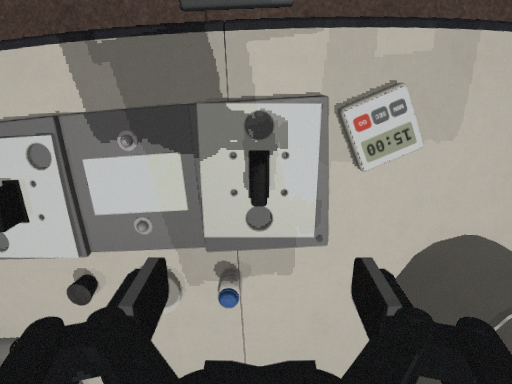

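w0 shows the in-line holes at (380,105)/(372,187) and the pins at (258,117)/(263,196). w1 shows the holes at (259,125)/(259,217) and the pins at (127,140)/(143,226). I'll cross-check these, then grasp.

Run:
```python
from h import *
S=pickle.load(open('w.pkl','rb'));P={}
for n,a,b in(('h-',(380,105),(259,125)),('h+',(372,187),(259,217)),('p-',(258,117),(127,140)),('p+',(263,196),(143,226))):
    (c0,T0),(c1,T1)=S[0],S[1]
    o1,d1=rays(c0,[a],T0);o2,d2=rays(c1,[b],T1);P[n],e=tri(o1,d1[0],o2,d2[0]);print(n,P[n].round(4),round(e*1e3,1))
for k in'hp':
    d=P[k+'+']-P[k+'-'];print(k,(P[k+'+']+P[k+'-'])/2,np.linalg.norm(d),np.degrees(np.arctan2(d[1],d[0])))
```

```text
h- [0.4418 0.0631 0.0211] 0.4
h+ [0.5312 0.0601 0.0223] 0.2
p- [ 0.4523 -0.065   0.0079] 0.9
p+ [ 0.5431 -0.0625  0.0081] 1.0
h [0.4864718  0.06159841 0.02169636] 0.08943045779751688 -1.9180792977011698
p [ 0.49767216 -0.06371279  0.00803994] 0.09083104400999746 1.5857500195297467
```

The two measurements agree to 1–2 mm. Grasping now.

Run:
```python
from rig import manip
from h import *
o=down(178.05)
manip.command_gripper(.055,40)
manip.servo_line([.4872,.0622,.12],o,rate=.15)
manip.servo_line([.4872,.0622,.053],o,rate=.08)
print(manip.get_position(),manip.get_contact_force().round(1) if hasattr(manip.get_contact_force(),'round') else manip.get_contact_force())
manip.command_gripper(0.0,40)
print(manip.get_width(),manip.get_grip_force(),manip.get_contact_force(),manip.get_time())
c=manip.camera('scene');cv2.imwrite('pics/s2.png',cv2.resize(c['image'][150:290,150:350],None,fx=4,fy=4)[...,::-1])
```

```text
[0.48751384 0.06222331 0.05328956] [ 0.2  0.1 -0.2]
0.013221351111275557 40.46303987503052 [-0.73428802 -0.40159836  5.53767136] 5.3333
```

View pics/s2.png

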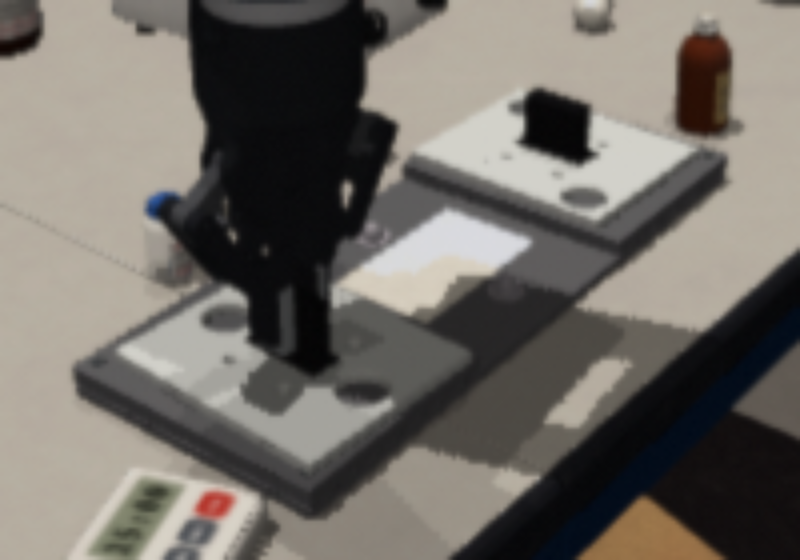

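The bar is gripped (13.2 mm width, 40 N). Now I'll slide it along the deck and lower it while watching the force.

Run:
```python
from rig import manip
from h import *
p0=manip.get_position();z=p0[2]+.0007
o=down(181.4)
manip.servo_line([.4915,.02,z],o,rate=.07);print(manip.get_contact_force())
manip.servo_line([.498,-.0637,z],o,rate=.07)
print(manip.get_position(),manip.get_contact_force(),manip.get_width(),manip.get_time())
c=manip.camera('scene');cv2.imwrite('pics/s3.png',cv2.resize(c['image'][150:290,150:350],None,fx=4,fy=4)[...,::-1])
for dz in(.004,.007,.009,.0105,.0115):
    manip.servo_line([.498,-.0637,z-dz],o,rate=.02)
    f=manip.get_contact_force();print(dz,manip.get_position()[2]-p0[2],np.round(f,1))
    if f[2]>12: break
print(manip.get_time())
c=manip.camera('scene');cv2.imwrite('pics/s4.png',cv2.resize(c['image'][150:290,150:350],None,fx=4,fy=4)[...,::-1])
```

```text
[-0.16410227 -1.09585665 -1.67309877]
[ 0.49793147 -0.06336586  0.05415608] [ 0.74683198  0.55706039 -2.18161677] 0.01320687189113104 7.4917
0.004 -0.003510769118649802 [ 0.5  1.  -1.3]
0.007 -0.0064601727647275245 [-1.   0.  -0.9]
0.009 -0.008416130420772008 [-0.6 -0.1 -1.5]
0.0105 -0.009858441711547414 [-0.2  0.2 -1.5]
0.0115 -0.010017223534650989 [-3.5  0.5 10. ]
8.9417
```

View pics/s4.png

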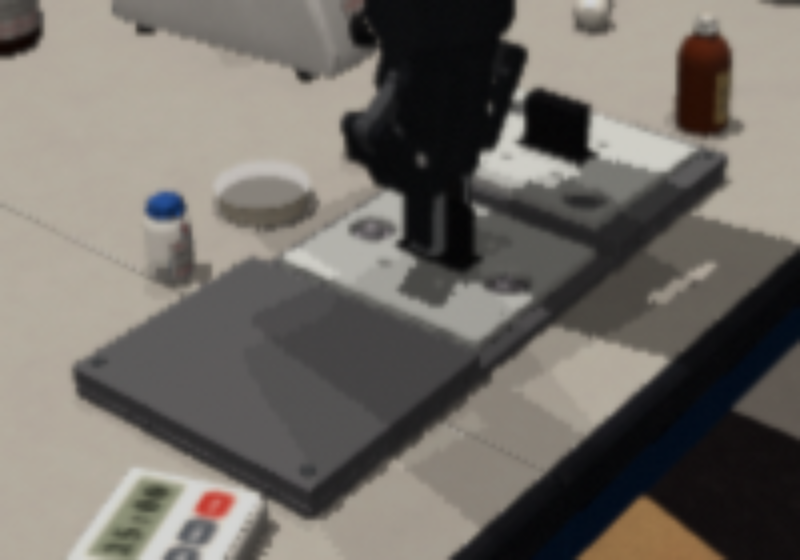

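The template dropped exactly 10 mm before contact, and the pins show in both holes at s4 (372,230) and (505,285). I'll release, back off and verify.

Run:
```python
from rig import manip
from h import *
manip.command_gripper(.05)
p=manip.get_position()
manip.servo_line([p[0],p[1],.12],rate=.1)
manip.move_to([.43,-.40,.25],down(181.4))
print(manip.get_time(),manip.get_contact_force())
t=manip.camera('top');cv2.imwrite('pics/t5.png',cv2.resize(t['image'][160:250,140:340],None,fx=4,fy=4,interpolation=2)[...,::-1])
pickle.dump(t,open('t5.pkl','wb'))
```

```text
11.7333 [-0.14491427  0.03364535 -0.08247646]
```

View pics/t5.png

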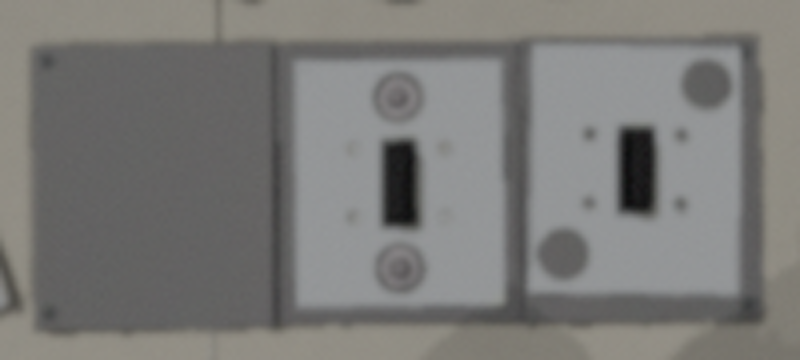

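The pins are concentric in the holes at t5 (398,97) and (400,268). The plate lies square in the pocket, and the other template hasn't moved.

```bash
python3 -c "
from rig import manip
print(manip.sign_off())"
```

```text
the job is handed in; nothing more can be done
None
```

The in-line template is seated flat over both pins and released, the other template was left where it was, and the job was handed in with the robot clock at about 12 s (limit 38 s); sign-off returned no verdict.

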